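# Stop the instrument module rocking with a wedge

## Robot

A 6-joint arm with a two-finger parallel gripper is mounted at the origin on the work surface. World frame = base frame: x ahead of the robot, y to its left, z up, the work surface at z = 0. Lengths are in mm, angles in rad, forces in N, time in s.
With the tool pointing down it reaches from about 275 to 750 mm from the base axis. Payload 10.2 kg.
Tool frame: the origin (TCP) lies at the very end of the fingers, on their centre line; the grasp point (between the pads) lies 19 mm behind it; z points along the fingers, y is the line along which they close (so a half turn about z gives the same grasp; the last joint's range is limited). The gripper opens to 85 mm and grips with 20 to 120 N. Pads are 22 mm wide; open, the fingers measure 114 mm over their backs; the gripper's body (76 mm by 85 mm) begins 54 mm behind the grasp point. The pads swing forward as they close: fully open they stand 13 mm farther back than shut.
Start: joints at [-1.485, 0.313, 1.498, -0, 1.331, -0.223], TCP at [159.543, -500.177, 231.294] pointing down, gripper open.
Joint ranges: [-2.94, 2.94], [-0.97, 2.17], [0.19, 2.56], [-1.23, 4.37], [0.02, 3.11], [-2.88, 2.88]. Speed limits (rad/s): [2.39, 2.39, 3.01, 3.14, 3.14, 3.14].

## Interface

Orientations are given as a unit quaternion [w, x, y, z].
In Python, from rig import monitor, eyes, job gives the robot as it stands. The module is installed in compiled form; this text tells all that it offers.
- The arm moves only by the tool send_rows, never from a script. Its argument "targets" is one flat list of numbers, 7 for each row, row after row: the turn, a rotation vector about the tool's x, y, z in degrees, then the shift along the tool's x, y, z in units of 60 mm (1.0 is 60 mm), then the opening, from -1 (shut) to 1 (fully open), so that 0 is half open. A call has 1 to 5 rows; each row shifts and turns the commanded pose from where the row before left it, along the tool's axes as they then stand; what a row does not reach is not made up. A row lasts 1/8 s, in which the tool goes at most 62.5 mm and 10.7 degrees, less where a joint would pass 70% of its speed; a pose out of reach is approached as far as the arm can. A call is refused whole if a number of a shift passes 1 or a number of a turn 10.7, either way. A call with a gripper value outside its range is refused whole. The fingers move at their own pace and stop on an object; "newtons" is the grip in N (left out, the last holds). Time passes only in rows, so rows that do not move let the fingers close. It gives the time, the measured TCP pose, the force, the opening and the grip force at its end, in the units of the state.
- monitor.sense(): the state, without advancing time (a new reading comes with each control period).
- eyes.capture(name): name is "scene" or "side" or "wrist"; returns a dict with "img" (480x640x3 uint8, red, green, blue), "K" (3x3 intrinsics, pixels), "R" (3x3) and "t" (3): a world point X has camera coordinates R X + t. Camera axes: x right, y down, z forward; pixel columns grow to the right and rows downward; lengths in mm; the calibration is good to about 2 mm. A picture is of the moment at which its call begins. There is no depth.
- job.finish_job(): hands the job in; it is judged then, once.
The state is a dict: "time_s": time; "joints": joint angles; "dq": joint speeds; "tau": joint torques, N m; "eef_pos": TCP position; "ee_rot": TCP orientation; "force": force on the tool from outside, world axes, zero at the start; "wrist_torque": the same for the moment, N m; "grip_width": opening from 0.0 (shut) to 1.0 (fully open); "grip_force": force on a finger pad.
Only numpy, scipy, OpenCV 4.12 (cv2) and the standard library are available. Lean on these libraries where they do the work, as an engineer would, in place of code of your own. Each camera call takes 0.05 s, during which the arm holds its last target. There are 200 camera calls.

## Task

The white instrument module rocks because its foot at the corner by the wooden wedge is too short: with your fingertips, push the wedge, thin edge first, in under that short foot until the module no longer rocks, without jacking it up. Then press down firmly with the fingertips on the top of the module above that foot to check that it stays put, and come away. The wedge is only pushed along the bench, never picked up; the module stays where it stands and the bottles, jar and spanner are left alone.

Things in the scene. Friction and masses are not known exactly. Their poses are not given: they have to be found in the camera images.
- module: White instrument module standing loose on the black bench, 200 (own x) x 220 (own y) x 80 mm tall with feet, about 2 kg. Origin: centre of its footprint at bench height, z up. Two beige fittings stick 32 mm out of its +x face. Casing starts 24 mm above the bench on four round grey feet, 16 mm across, at own x +-85, y +-95 mm. Friction holds it against sideways pushes to about 10 N.
- short_foot (a point): Centre of the underside of the short foot, at own (+85, +95) mm of the module: 6 mm above the bench while the module stands level on its other three feet, as it does undisturbed.
- press_point (a point): Point on the module's flat top straight above the short foot, 80 mm above the bench: press here to test (fingertips within 40 mm). Unwedged, 2 to 6 N here rocks the corner down 6 mm (0.047 rad); it comes back when let go. Check with a press of 8 N or more for half a second; wedged, the corner then gives no more than 1 to 2 mm.
- wedge: Plain wooden wedge loose on the bench by the module's +y side, 120 mm long (own x), 56 wide, 60 g. Origin: centre of its underside. 2 mm thick at the thin edge (own x = +60 mm, towards the module), rising evenly to 20 mm at the upright thick end, so 6 mm at 27 mm from the thin edge. It slides lightly, then stiffens under the foot: a push of 4 to 8 N leaves it snug, held by friction.
- top_bottle: Clear bottle with blue cap, 66 mm diameter, 150 mm tall, standing loose on top of the module at own (-30, -35) mm, away from the short foot. Origin: centre of its underside. To be left alone.
- side_bottle: Bottle with blue cap, 60 mm diameter, 140 mm tall, standing on the bench beside the module's +y side, on the robot's side of the wedge. Origin: centre of its underside. To be left alone.
- jar: Amber jar with white cap, 56 mm diameter, 80 mm tall, on the bench on the module's -y side. Origin: centre of its underside. To be left alone.
- spanner: Steel spanner 160 mm long lying on the bench to the robot's right. Origin: middle of its underside, own x along it. To be left alone.
Mind the look-alikes: they are no part of the job. What is meant by the wedge is not grey or red, and is the smaller of those in its own colour.

How it is judged:
By the outcome, as a careful person would: the job done as asked, in the order asked, and still so for the second after the job is handed in, with the robot touching nothing.
It also fails if it takes over 54 s, if anything falls off the work surface, if the arm or the gripper's body presses on something with over 40 N, if the wrist force passes 120 N, or if a joint passes its speed limit or range.

## Working session

There is one attempt and no reset: what is moved stays moved. The work goes in short steps, Python scripts to look and compute and a tool call to move; the robot and the scene stay as the last step left them, time stands still between calls to the robot, and variables do not carry over. Pictures are saved under pics/ and viewed, at most 10 in all, crops included, and the job is handed in when it is done.

Besides the shell and the picture viewer there is one more tool, called after "Call:" by a JSON object that holds its "api" and its "payload", one argument or row to a line. send_rows: Moves the arm, as the interface text tells. Its arguments: {"type":"object","properties":{"targets":{"type":"array","items":{"type":"number"}},"newtons":{"type":"number"}},"required":["targets"]}

```bash
mkdir -p pics; cat > h.py <<'E'
import numpy as np, cv2
from rig import monitor, eyes, job
def snap(cam, fn=None, crop=None, s=1):
    c=eyes.capture(cam); im=c["img"][:,:,::-1].copy()
    if crop: x0,y0,x1,y1=crop; im=cv2.resize(im[y0:y1,x0:x1],None,fx=s,fy=s,interpolation=cv2.INTER_CUBIC)
    if fn: cv2.imwrite("pics/"+fn,im)
    return c
def px2w(c,u,v,z):
    d=c["R"].T@np.linalg.inv(c["K"])@np.array([u,v,1.]); o=-c["R"].T@c["t"]
    return o+d*(z-o[2])/d[2]
def w2px(c,X):
    p=c["K"]@(c["R"]@np.array(X,float)+c["t"]); return p[:2]/p[2]
E
python3 - <<'E'
from h import *
import pickle
d={n:snap(n,n+"0.png") for n in("scene","side")}
pickle.dump(d,open("c0.pkl","wb"))
for n in d: print(n,-d[n]["R"].T@d[n]["t"],d[n]["K"][0,0])
s=monitor.sense();print(s["eef_pos"],s["ee_rot"],s["force"],s["time_s"])
E
```

```text
scene [ 971.04247187 -649.92093972  735.77762116] 470.93400738693265
side [460.29514466 798.35945734 618.3444084 ] 520.0502907084725
[ 159.52009532 -499.94653692  230.81138239] [-5.51685217e-04  9.88103506e-01  1.53789328e-01  1.54850790e-05] [0.33320169 0.20157015 0.82252342] 0.1
```

View pics/scene0.png

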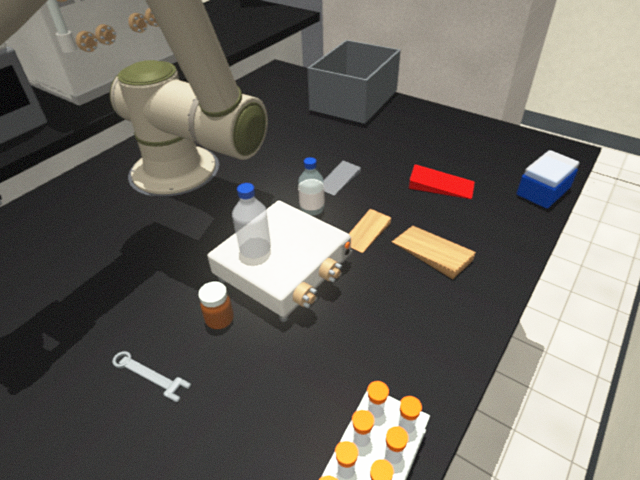

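View pics/side0.png

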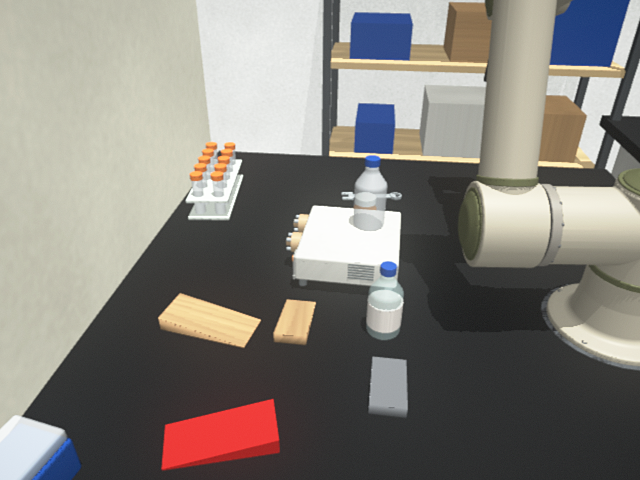

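Scene: the wooden wedges are a smaller one at scene (370,230) / side (296,321) and a larger one at scene (434,250) / side (209,320). The grey one is at scene (341,178) and the red one at scene (441,182). The small wooden one fits, being the smaller of its colour and beside the module's short-foot corner. I'll confirm that with a crop.

```bash
python3 - <<'E'
import cv2,numpy as np
a=cv2.imread("pics/side0.png")[195:355,255:415]; b=cv2.imread("pics/scene0.png")[180:320,200:400]
a=cv2.resize(a,(400,400),interpolation=cv2.INTER_CUBIC); b=cv2.resize(b,(400,280),interpolation=cv2.INTER_CUBIC)
o=np.zeros((400,800,3),np.uint8); o[:,:400]=a; o[:280,400:]=b; cv2.imwrite("pics/crop1.png",o)
E
```

```text
(no output)
```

View pics/crop1.png

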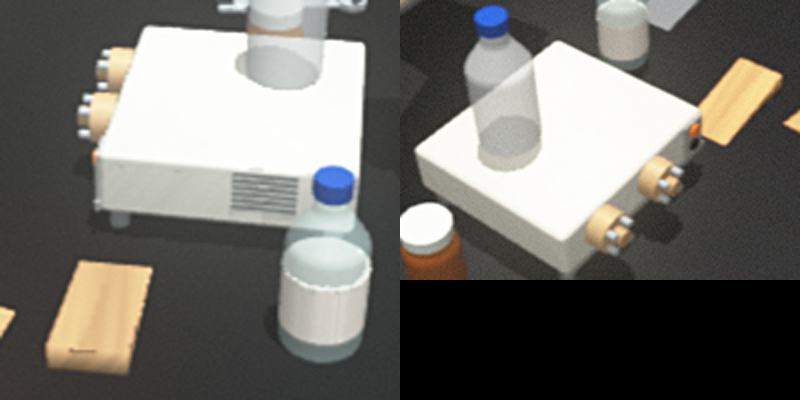

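The crop confirms it. The small wooden wedge is at side (295,322), with its thin edge up-image towards the module and its thick end nearest the side camera. The short foot shows at side (303,282). I'll fit the poses next.

```bash
python3 - <<'E'
from h import *
import pickle; from scipy.optimize import least_squares
d=pickle.load(open("c0.pkl","rb"))
def S(x,y): return ("side",255+x/2.5,195+y/2.5)
def C(x,y): return ("scene",200+(x-400)/2,180+y/2)
mod=[((100,110,80),S(98,155)),((-100,110,80),S(364,166)),((-100,-110,80),S(365,42)),((100,-110,80),S(148,27)),
     ((-100,110,80),C(560,40)),((100,110,80),C(701,120)),((100,-110,80),C(568,238)),((-100,-110,80),C(416,152))]
wed=[((60,28,2),S(80,261)),((60,-28,2),S(153,266)),((-60,28,20),S(47,347)),((-60,-28,20),S(132,349)),((-60,28,0),S(47,367)),((-60,-28,0),S(127,373)),
     ((-60,-28,20),C(741,59)),((-60,28,20),C(781,77)),((60,28,2),C(737,144))]
def T(p,X): c,s=np.cos(p[2]),np.sin(p[2]); return np.array([p[0]+c*X[0]-s*X[1],p[1]+s*X[0]+c*X[1],X[2]])
def fit(L,p0):
    f=lambda p:np.concatenate([w2px(d[o[0]],T(p,X))-o[1:] for X,o in L])
    r=least_squares(f,p0); print(r.x,np.round(r.fun.reshape(-1,2),1).tolist()); return r.x
m=fit(mod,[450,0,0]); w=fit(wed,[500,200,-1.5])
print("foot",T(m,(85,95,6)),"thin edge mid",T(w,(60,0,0)),"thick mid",T(w,(-60,0,0)))
print("foot in wedge frame", (lambda v:(np.cos(w[2])*v[0]+np.sin(w[2])*v[1],-np.sin(w[2])*v[0]+np.cos(w[2])*v[1]))((T(m,(85,95,6))-T(w,(0,0,6)))[:2]))
c=d["side"]; print("side bottle base", px2w(c,384,331,0), "cap",px2w(c,388.5,264,140))
c=d["scene"]; print(px2w(c,312,207,0), px2w(c,310,161,140),"grey",px2w(c,341,178,0),"big",px2w(c,434,250,10))
E
```

```text
[ 4.92852897e+02 -1.37893814e+02 -3.99436708e-02] [[-1.3, -1.1], [-2.6, 3.6], [-1.0, -0.9], [-2.9, -1.4], [-2.1, -1.0], [0.4, -6.3], [-2.5, 1.5], [-2.7, -1.4]]
[580.24057338  64.69269704  -1.56481999] [[-2.0, 0.1], [-2.5, 0.1], [-0.0, -0.4], [-1.8, 1.2], [0.4, 0.3], [0.3, 0.3], [-1.2, -0.9], [-0.4, -1.7], [-5.0, 0.4]]
foot [581.57873687 -46.36389948   6.        ] thin edge mid [580.59915173   4.69376854   0.        ] thick mid [579.88199504 124.69162554   0.        ]
foot in wedge frame (np.float64(111.06261051446191), np.float64(0.6744314226689903))
side bottle base [417.30963813  72.94021353   0.        ] cap [420.01309742  66.48383456 140.        ]
[418.53238208  73.69047021   0.        ] [423.40701257  67.78645957 140.        ] grey [411.70245168 215.70854519   0.        ] big [737.33876007  89.33923751  10.        ]
```

Call:
{"api": "send_rows", "payload": {
  "targets": [0,0,-10.3,0,0,-0.4,-1,0,0,-10.3,0,0,-0.4,-1,0,0,-10.3,0,0,-0.4,-1,0,0,-10.3,0,0,-0.4,-1,0,0,-10.3,0,0,-0.4,-1],
  "newtons": 60
}}

```text
time_s: 0.72
eef_pos: [159.5, -500.0, 351.7]
ee_rot: [-0.0, 0.821, 0.57, 0.0]
force: [0.3, -0.1, -0.6]
grip_width: 0.0
grip_force: 0.0
```

Call:
{"api": "send_rows", "payload": {
  "targets": [0,0,-10.3,0,0,0,-1,0,0,-10.3,0,0,0,-1,0,0,0,0,0,0,-1]
}}

```text
time_s: 1.1
eef_pos: [159.5, -500.1, 351.0]
ee_rot: [-0.0, 0.709, 0.705, 0.0]
force: [0.0, 1.3, -0.9]
grip_width: 0.002
grip_force: 0.0
```

Call:
{"api": "send_rows", "payload": {
  "targets": [0,0,0,0.74,0.47,0,-1,0,0,0,0.74,0.47,0,-1,0,0,0,0.74,0.47,0,-1,0,0,0,0.74,0.47,0,-1,0,0,0,0.74,0.47,0,-1]
}}

```text
time_s: 1.72
eef_pos: [301.9, -277.1, 351.2]
ee_rot: [0.0, 0.71, 0.704, 0.0]
force: [0.5, -0.7, 0.1]
grip_width: -0.004
grip_force: 0.0
```

Call:
{"api": "send_rows", "payload": {
  "targets": [0,0,0,0.74,0.47,0,-1,0,0,0,0.74,0.47,0,-1,0,0,0,0.74,0.47,0,-1,0,0,0,0.74,0.47,0,-1,0,0,0,0.74,0.47,0,-1]
}}

```text
time_s: 2.35
eef_pos: [443.8, -55.5, 351.3]
ee_rot: [0.0, 0.71, 0.704, -0.0]
force: [0.8, -0.6, 0.3]
grip_width: 0.003
grip_force: 0.0
```

Call:
{"api": "send_rows", "payload": {
  "targets": [0,0,0,0.74,0.47,0,-1,0,0,0,0.74,0.47,0,-1,0,0,0,0.74,0.47,0,-1,0,0,0,0.74,0.47,0,-1,0,0,0,0.74,0.47,0,-1]
}}

```text
time_s: 2.98
eef_pos: [585.6, 165.9, 351.1]
ee_rot: [-0.0, 0.71, 0.704, -0.0]
force: [-0.2, -1.1, 0.4]
grip_width: 0.001
grip_force: 0.0
```

Call:
{"api": "send_rows", "payload": {
  "targets": [0,0,0,0,0,0,-1,0,0,0,0,0,0,-1]
}}

```text
time_s: 3.22
eef_pos: [584.8, 164.0, 351.0]
ee_rot: [-0.0, 0.709, 0.705, -0.0]
force: [-0.7, -1.0, -0.2]
grip_width: 0.003
grip_force: 0.0
```

Call:
{"api": "send_rows", "payload": {
  "targets": [0,0,0,0,-0.08,0.9,-1,0,0,0,0,0,0.9,-1,0,0,0,0,0,0.9,-1,0,0,0,0,0,0.9,-1,0,0,0,0,0,0.9,-1]
}}

```text
time_s: 3.85
eef_pos: [579.9, 163.1, 80.7]
ee_rot: [0.0, 0.71, 0.705, 0.0]
force: [1.3, 0.2, -0.2]
grip_width: 0.0
grip_force: 0.0
```

Call:
{"api": "send_rows", "payload": {
  "targets": [0,0,0,0,0,0.5,-1,0,0,0,0,0,0.4,-1,0,0,0,0,0,0.2,-1,0,0,0,0,0,0.12,-1,0,0,0,0,0,0,-1]
}}

```text
time_s: 4.47
eef_pos: [580.3, 164.1, 8.5]
ee_rot: [0.0, 0.709, 0.706, 0.0]
force: [0.2, -0.1, 0.4]
grip_width: 0.001
grip_force: 0.0
```

```bash
python3 - <<'E'
from h import *
c=snap("side","side1.png",(230,230,430,380),4)
s=monitor.sense(); print(s["eef_pos"],s["force"],w2px(c,s["eef_pos"]))
snap("wrist","wrist1.png")
E
```

```text
[580.52680244 164.20593964   8.8703769 ] [ 0.23492809 -0.35067519  0.46844284] [285.93971103 355.33504403]
```

View pics/side1.png

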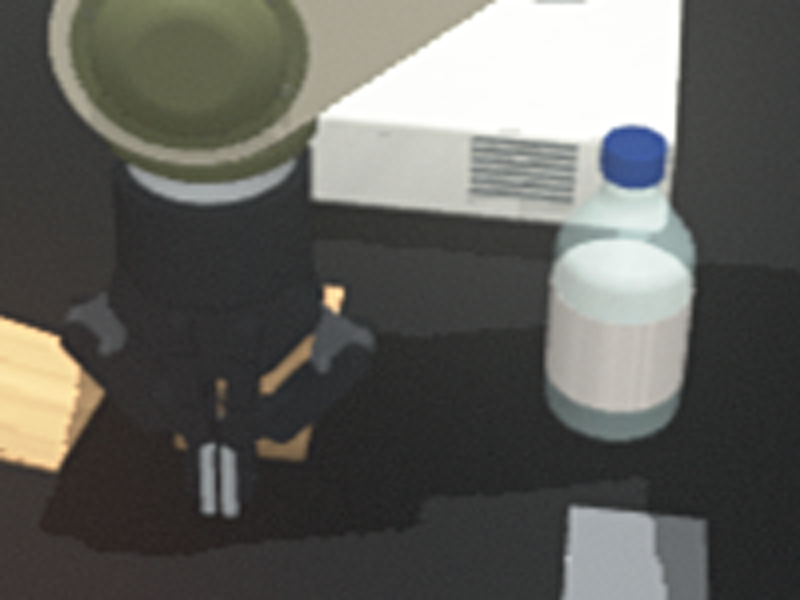

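The fingertips are at side (285,359), behind the thick end centred at about (290,343) and within about 2 mm of the wedge's centre line. Pushing now along tool -x.

Call:
{"api": "send_rows", "payload": {
  "targets": [0,0,0,-0.15,0,0,-1,0,0,0,-0.15,0,0,-1,0,0,0,-0.1,0,0,-1,0,0,0,-0.1,0,0,-1,0,0,0,-0.1,0,0,-1]
}}

```text
time_s: 5.2
eef_pos: [580.1, 128.0, 8.2]
ee_rot: [0.0, 0.708, 0.706, 0.0]
force: [-0.4, 1.0, 0.6]
grip_width: 0.003
grip_force: 0.4
```

Call:
{"api": "send_rows", "payload": {
  "targets": [0,0,0,-0.1,0,0,-1,0,0,0,-0.1,0,0,-1,0,0,0,-0.1,0,0,-1,0,0,0,-0.1,0,0,-1,0,0,0,-0.1,0,0,-1]
}}

```text
time_s: 5.82
eef_pos: [579.9, 97.9, 8.1]
ee_rot: [0.0, 0.708, 0.706, 0.0]
force: [0.7, 0.7, 0.4]
grip_width: -0.001
grip_force: 0.5
```

```bash
python3 - <<'E'
from h import *
c=snap("scene","scene2.png",(250,170,450,320),4)
s=monitor.sense(); print(s["eef_pos"],s["force"],w2px(c,s["eef_pos"]))
E
```

```text
[579.95960245  97.25922668   8.09208227] [ 0.20063439 -0.76254936 -0.49874783] [373.49147131 222.8054431 ]
```

View pics/scene2.png

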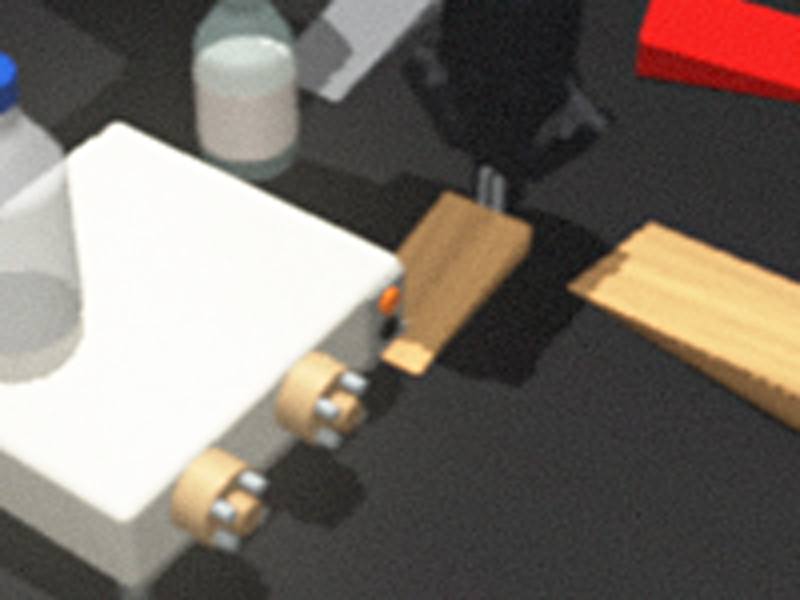

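The scene crop shows the wedge sliding straight, thick end at crop (490,210) against the fingers and thin edge at about (400,362), entering below the module corner. I'll continue more slowly while watching the force.

Call:
{"api": "send_rows", "payload": {
  "targets": [0,0,0,-0.08,0,0,-1,0,0,0,-0.08,0,0,-1,0,0,0,-0.08,0,0,-1,0,0,0,-0.08,0,0,-1]
}}

```text
time_s: 6.38
eef_pos: [579.8, 78.8, 8.1]
ee_rot: [-0.0, 0.708, 0.706, -0.0]
force: [0.1, 0.0, -0.6]
grip_width: -0.002
grip_force: 0.3
```

Call:
{"api": "send_rows", "payload": {
  "targets": [0,0,0,-0.04,0,0,-1,0,0,0,-0.04,0,0,-1]
}}

```text
time_s: 6.62
eef_pos: [579.8, 74.2, 8.1]
ee_rot: [-0.0, 0.708, 0.706, -0.0]
force: [0.3, 1.2, 1.0]
grip_width: 0.003
grip_force: 0.2
```

Call:
{"api": "send_rows", "payload": {
  "targets": [0,0,0,-0.04,0,0,-1,0,0,0,0,0,0,-1]
}}

```text
time_s: 6.88
eef_pos: [579.8, 71.7, 8.1]
ee_rot: [0.0, 0.708, 0.706, -0.0]
force: [-0.9, 0.5, -0.4]
grip_width: -0.001
grip_force: 0.0
```

Call:
{"api": "send_rows", "payload": {
  "targets": [0,0,0,-0.03,0,0,-1,0,0,0,0,0,0,-1]
}}

```text
time_s: 7.12
eef_pos: [579.8, 70.0, 8.1]
ee_rot: [0.0, 0.708, 0.706, -0.0]
force: [0.5, 0.5, 0.8]
grip_width: 0.004
grip_force: 0.0
```

Call:
{"api": "send_rows", "payload": {
  "targets": [0,0,0,-0.03,0,0,-1,0,0,0,0,0,0,-1]
}}

```text
time_s: 7.38
eef_pos: [579.8, 68.2, 8.1]
ee_rot: [0.0, 0.708, 0.706, -0.0]
force: [-0.6, 0.6, 0.1]
grip_width: 0.001
grip_force: 0.0
```

Call:
{"api": "send_rows", "payload": {
  "targets": [0,0,0,-0.03,0,0,-1,0,0,0,0,0,0,-1]
}}

```text
time_s: 7.62
eef_pos: [579.8, 66.4, 8.1]
ee_rot: [-0.0, 0.708, 0.706, -0.0]
force: [0.5, 0.6, 0.2]
grip_width: -0.002
grip_force: 0.1
```

Call:
{"api": "send_rows", "payload": {
  "targets": [0,0,0,-0.03,0,0,-1,0,0,0,0,0,0,-1]
}}

```text
time_s: 7.88
eef_pos: [579.7, 65.1, 8.1]
ee_rot: [-0.0, 0.708, 0.706, 0.0]
force: [0.1, 4.9, 0.5]
grip_width: -0.002
grip_force: 2.3
```

Call:
{"api": "send_rows", "payload": {
  "targets": [0,0,0,-0.02,0,0,-1,0,0,0,0,0,0,-1]
}}

```text
time_s: 8.12
eef_pos: [579.7, 64.4, 8.1]
ee_rot: [-0.001, 0.708, 0.706, 0.0]
force: [-0.9, 6.9, 0.9]
grip_width: 0.001
grip_force: 3.9
```

It's snug at 6.9 N, with contact at y of about 65.5 as predicted. Backing off, lifting, and moving above the press point.

Call:
{"api": "send_rows", "payload": {
  "targets": [0,0,0,0.1,0,0,-1,0,0,0,0.3,0,0,-1,0,0,0,0,0,-0.8,-1,0,0,0,0,0,-0.9,-1,0,0,0,0,0,-0.5,-1]
}}

```text
time_s: 8.75
eef_pos: [580.5, 88.4, 143.0]
ee_rot: [0.001, 0.708, 0.706, 0.001]
force: [0.0, 0.1, -0.4]
grip_width: -0.003
grip_force: 0.0
```

Call:
{"api": "send_rows", "payload": {
  "targets": [0,0,0,-0.6,0,0,-1,0,0,0,-0.7,0,0,-1,0,0,0,-0.7,0,0,-1,0,0,0,-0.3,0,0,-1,0,0,0,0,0,0,-1]
}}

```text
time_s: 9.38
eef_pos: [579.5, -50.4, 140.0]
ee_rot: [-0.0, 0.709, 0.705, 0.0]
force: [-0.1, 0.5, -1.2]
grip_width: 0.004
grip_force: 0.0
```

```bash
python3 - <<'E'
from h import *
c=snap("side","side3.png",(230,190,430,340),4)
s=monitor.sense(); p=s["eef_pos"]; print(p,s["force"],w2px(c,p),w2px(c,[p[0],p[1],80]))
E
```

```text
[579.44643346 -49.5591867  140.03178403] [-0.04213563  0.70147077 -1.0359119 ] [303.02391022 224.62487188] [303.31011008 251.61132607]
```

View pics/side3.png

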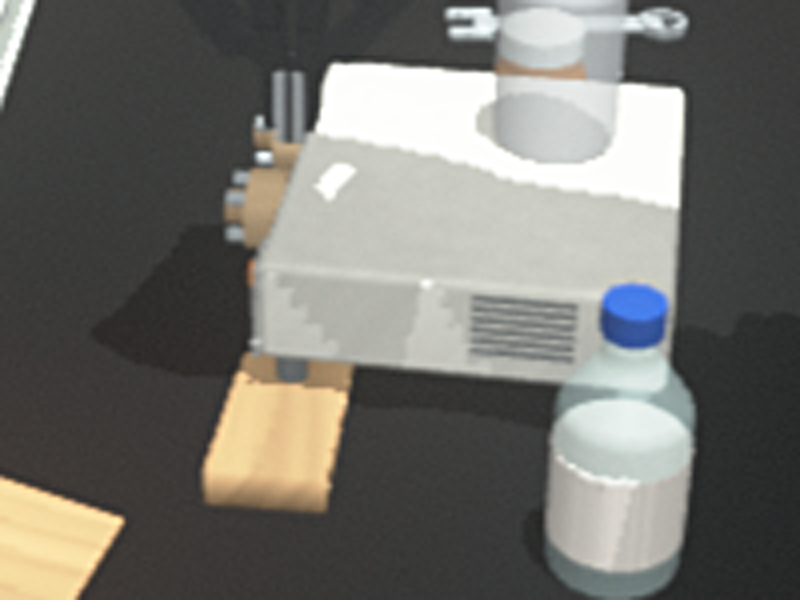

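The wedge is squarely under the foot (foot at crop (292,370)) and the fingertips are above the corner at crop (290,138). I'll shift slightly inward and press.

Call:
{"api": "send_rows", "payload": {
  "targets": [0,0,0,-0.05,-0.1,0.4,-1,0,0,0,0,0,0.35,-1,0,0,0,0,0,0.05,-1,0,0,0,0,0,0.05,-1,0,0,0,0,0,0,-1]
}}

```text
time_s: 10.05
eef_pos: [573.7, -53.1, 89.7]
ee_rot: [0.0, 0.708, 0.706, 0.0]
force: [-0.1, -0.1, -0.1]
grip_width: -0.002
grip_force: 0.0
```

Call:
{"api": "send_rows", "payload": {
  "targets": [0,0,0,0,0,0.04,-1,0,0,0,0,0,0.04,-1,0,0,0,0,0,0.03,-1,0,0,0,0,0,0,-1]
}}

```text
time_s: 10.55
eef_pos: [573.3, -53.5, 82.3]
ee_rot: [-0.0, 0.708, 0.706, -0.0]
force: [-0.3, 0.3, 0.0]
grip_width: -0.002
grip_force: 0.0
```

Call:
{"api": "send_rows", "payload": {
  "targets": [0,0,0,0,0,0.03,-1,0,0,0,0,0,0.01,-1,0,0,0,0,0,0,-1]
}}

```text
time_s: 10.92
eef_pos: [573.4, -53.5, 80.1]
ee_rot: [0.0, 0.708, 0.706, 0.0]
force: [-0.5, -0.8, 0.1]
grip_width: -0.003
grip_force: 0.0
```

Call:
{"api": "send_rows", "payload": {
  "targets": [0,0,0,0,0,0.02,-1,0,0,0,0,0,0,-1]
}}

```text
time_s: 11.18
eef_pos: [573.5, -53.5, 80.0]
ee_rot: [0.0, 0.708, 0.706, 0.0]
force: [-4.0, 0.6, 10.1]
grip_width: -0.002
grip_force: 4.7
```

Call:
{"api": "send_rows", "payload": {
  "targets": [0,0,0,0,0,0.01,-1,0,0,0,0,0,0,-1,0,0,0,0,0,0,-1,0,0,0,0,0,0,-1,0,0,0,0,0,0,-1]
}}

```text
time_s: 11.8
eef_pos: [573.5, -53.5, 79.9]
ee_rot: [0.0, 0.708, 0.706, 0.0]
force: [-5.2, 2.4, 13.7]
grip_width: 0.003
grip_force: 6.8
```

Call:
{"api": "send_rows", "payload": {
  "targets": [0,0,0,0,0,0,-1,0,0,0,0,0,0,-1,0,0,0,0,0,0,-1]
}}

```text
time_s: 12.18
eef_pos: [573.6, -53.5, 79.9]
ee_rot: [0.0, 0.708, 0.706, 0.0]
force: [-6.4, 1.1, 13.6]
grip_width: -0.004
grip_force: 6.8
```

It held 13.6 N for about 1 s, with the top still at z = 79.9. Coming away straight up.

Call:
{"api": "send_rows", "payload": {
  "targets": [0,0,0,0,0,-0.03,-1,0,0,0,0,0,-0.1,-1,0,0,0,0,0,-0.6,-1,0,0,0,0,0,-0.9,-1,0,0,0,0,0,-0.9,-1]
}}

```text
time_s: 12.8
eef_pos: [573.1, -53.4, 231.9]
ee_rot: [-0.0, 0.708, 0.706, -0.0]
force: [0.3, -0.6, -0.3]
grip_width: 0.001
grip_force: 0.0
```

Call:
{"api": "send_rows", "payload": {
  "targets": [0,0,0,0.8,0,-0.6,-1,0,0,0,0.8,0,-0.6,-1,0,0,0,0.8,0,0,-1,0,0,0,0.8,0,0,-1,0,0,0,0,0,0,-1]
}}

```text
time_s: 13.42
eef_pos: [573.6, 141.3, 302.1]
ee_rot: [-0.0, 0.707, 0.707, 0.0]
force: [-0.7, -0.5, 0.2]
grip_width: -0.004
grip_force: 0.0
```

```bash
python3 - <<'E'
from h import *
a=snap("scene")["img"][150:390,100:420,::-1]; b=snap("side")["img"][180:360,220:460,::-1]
a=cv2.resize(a,(400,300)); b=cv2.resize(b,(400,300)); cv2.imwrite("pics/end.png",np.hstack([a,b]))
s=monitor.sense(); print(s["eef_pos"],s["force"],s["time_s"])
E
```

```text
[574.00012612 138.41068215 302.06482192] [-0.11128012 -1.27411427  0.53730774] 13.525
```

View pics/end.png

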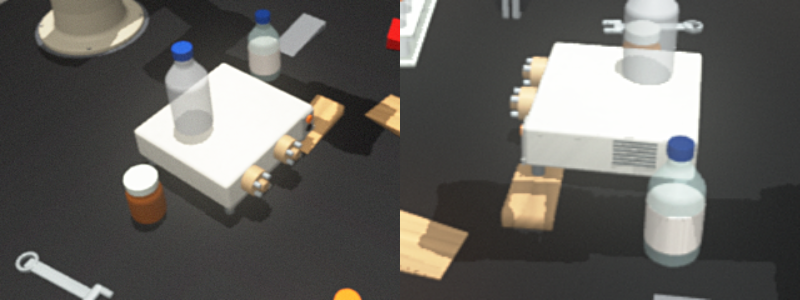

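The wedge is still seated under the foot (side crop (537,170)). The module, bottles, jar and spanner are undisturbed, and the arm is clear.

```bash
python3 -c "
from rig import job; print(job.finish_job())"
```

```text
the job is handed in; nothing more can be done
None
```

I pushed the small wooden wedge snugly under the short foot (about 7 N), the module held a 13.6 N press above it with no measurable give, and I handed the job in at about 13.5 s with the arm clear and nothing else disturbed.

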